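# Weigh a keyhole bracket on the bench balance

### The arm

A 6-joint arm with a two-finger parallel gripper is mounted at the origin on the work surface. World frame = base frame: x ahead of the robot, y to its left, z up, the work surface at z = 0. Lengths are in m, angles in degrees, forces in N, time in s.
With the tool pointing down it reaches from about 0.225 to 0.725 m from the base axis. Payload 3.1 kg.
Tool frame: the origin (TCP) lies between the finger pads; the fingertips stand 17 mm ahead of it and the grasp point (between the pads) lies 2 mm behind it; z points along the fingers, y is the line along which they close (so a half turn about z gives the same grasp; the last joint's range is limited). The gripper opens to 85 mm and grips with 20 to 120 N. Pads are 22 mm wide; open, the fingers measure 114 mm over their backs; the gripper's body (76 mm by 85 mm) begins 54 mm behind the grasp point. The pads swing forward as they close: fully open they stand 13 mm farther back than shut.
Start: joints at [-72.468, 2.75, 5.684, 92.934, 0, 82.678], TCP at [0.221, -0.476, 0.248] pointing down, gripper open.
Joint ranges: [-166.93, 166.93], [-56.73, 111.36], [-69.38, 81.34], [-121.58, 131.49], [-85.45, 84.26], [-180, 180]. Speed limits (degrees/s): [159.86, 159.86, 180, 180, 180, 180].

### API

Orientations are given as [roll, pitch, yaw] about the fixed x, y, z axes, in that order (R = Rz(yaw) Ry(pitch) Rx(roll)).
In Python, from station import sensors, imaging, workorder gives the robot as it stands.
- The arm moves only by the tool apply_moves, never from a script. Its argument "targets" is a list of rows, each a list of 6 numbers: the shift along the world's x, y, z in mm, then the turn, a rotation vector about the world's x, y, z in rad. A call has 1 to 12 rows; each row shifts and turns the commanded pose from where the row before left it; what a row does not reach is not made up. A row lasts 1/8 s, in which the tool goes at most 62.5 mm and 10.7 degrees, less where a joint would pass 70% of its speed; a pose out of reach is approached as far as the arm can. A call with a gripper value outside its range is refused whole. "jaw" is the closure, from 0 (fully open) to 1 (shut), set as the call begins (left out, the last holds). The fingers move at their own pace and stop on an object; "grip_force" is the grip in N (left out, the last holds). Time passes only in rows, so rows that do not move let the fingers close. It gives the time, the measured TCP pose, the force, the opening and the grip force at its end, in the units of the state.
- sensors.sense(): the state, without advancing time (a new reading comes with each control period).
- imaging.snapshot(name): name is "side" or "top" or "wrist"; returns a dict with "pixels" (384x512x3 uint8, blue, green, red), "fx", "fy", "cx", "cy" (pixels), "extrinsics" (4x4, takes a point from camera to world coordinates); the wrist camera has in their place "mount" (4x4, takes a point from camera to tool coordinates, whose origin is the TCP and whose axes are the flange's). Camera axes: x right, y up, looking along -z (the intrinsics and any distortion apply to the point x, -y, -z); pixel columns grow to the right and rows downward; lengths in m; the calibration is good to about 2 mm. The wrist camera is an equidistant fisheye: a pixel r from the principal point sees the ray r / f radians off the axis. A picture is of the moment at which its call begins: read the wrist's pose just before it. There is no depth.
- workorder.hand_in(): hands the job in; it is judged then, once.
The state is a dict: "t": time; "joints": joint angles; "joint_velocities": joint speeds; "effort": joint torques, N m; "tcp_pos": TCP position; "orientation": TCP orientation; "wrist_force": force on the tool from outside, world axes, zero at the start; "torque": the same for the moment, N m; "opening": finger opening in m; "gripper_force": force on a finger pad.
Only numpy, scipy, OpenCV 4.12 (cv2) and the standard library are available. Lean on these libraries where they do the work, as an engineer would, in place of code of your own. Each camera call takes 0.05 s, during which the arm holds its last target. There are 200 camera calls.

### The job

Weigh the finished steel bracket: lift it off the screw it hangs on and stand it gently on its foot on the left pan of the balance, the one without the poise rail. Set one of the two knobbed weights gently on the right pan, and push the sliding poise along its rail until the beam comes to rest level with nothing touching it. Leave the paint can, wrench and pipe offcut where they are.

Things in the scene. Friction and masses are not known exactly. Their poses are not given: they have to be found in the camera images.
- beam (a joint): Tilt (rad) of the balance beam; 0 = level, positive = left pan up, right pan down; stops at -0.14 and 0.14. Pans stay horizontal. Each g more on the left tips it by -0.00114 rad, so beyond 122 g of difference it lies on its stop. Settles in 1.5 s. With empty pans it is level when the poise is at 0. Touching poise or pans disturbs it: read it with the hand off
- needle_tip (a point): Tip of the dark needle that rises from the beam's pivot, 188 mm above the bench, 113 mm above the pivot. Beside it, on the robot's side, stands a fixed steel strip with a white plate 34 mm wide and 10 mm high at its top; the needle upright, at the middle of the plate, means the beam is level
- poise (a joint): Position (m) of the sliding poise along its rail, 0 = stop nearest the beam pivot, growing to 0.11 = outer stop, towards the right pan's end. It adds 2.86 g to the right side per mm. Slides stiffly (about 1.6 N) and stays where it is left
- balance: Bench balance, green cast base 120 x 300 x 24 mm, fixed to the bench; origin at the centre of its underside, z up, y along the beam towards the left pan, x away from the robot. Pivot axis 75 mm above the origin; the two pans are centred at y = +140 and -140 mm; poise rail parallel to the beam at x = +95 mm, y from +18 to -172 mm
- pan_l: Left pan (y = +140 mm of the balance): round flat aluminium disc, 130 mm diameter, 6 mm thick. Origin 45 mm below its top face, on its centre line; z up
- pan_r: Right pan (y = -140 mm of the balance), same as the left one. Origin 45 mm below the centre of its top face
- pan_l_top (a point): Centre of the top face of the left pan (120 mm above the bench when level, moves up or down 20 mm)
- pan_r_top (a point): Centre of the top face of the right pan (120 mm above the bench when level, moves up or down 20 mm)
- poise_fin (a point): Top centre of the fin of the poise, about 135 mm above the bench. Poise: brass block 30 mm across the rail, 46 mm along it, 30 mm high, riding the rail; on its middle stands the fin, 28 mm across, 14 mm along the rail, 45 mm high. Axes as the beam's (y along the rail, to the left pan). At poise = 0 it is at y = -20 mm of the balance, going to -y as the joint grows
- post: Hanger post fixed to the bench: upright wooden board 90 mm wide, 18 mm thick, top 128 mm above the bench, on a 12 mm steel foot reaching 45 mm in front of the board's face. Origin on the bench below the board's front face; -x is the way the board faces, z up
- screw (a point): Centre of the outer face of the screw head on the post: head 18 mm diameter, 5 mm thick, on a shank of 8 mm diameter; 13 mm between board and head; 118 mm above the bench, axis along the post's x
- bracket: L-shaped steel bracket of unknown mass, 0.35 to 0.69 kg: foot plate 76 (x) x 70 (y) x 8 mm and, along its rear edge, an upright plate 70 mm wide, 8 mm thick (x +30 to +38 mm), 130 mm high. Origin: centre of the foot's underside, z up, +x to the rear. It hangs on the screw, rear face to the board, foot 31 mm above the bench; the top 33 mm of the plate stand free above the board
- keyhole (a point): Centre of the round part (26 mm wide) of the bracket's keyhole, on the plate's front face, 62 mm above the foot's underside. A slot 12 mm wide runs up from it, ending 29 mm above this centre. Hung, the shank lies in the slot's end: the bracket must rise 25 mm, within 3 mm, before it passes over the head, straight away from the board along the post's -x
- weight_small: Steel weight of 0.300 kg: cylinder 40 mm diameter, 28 mm high, with a neck and a knob of 28 mm diameter between 46 and 62 mm above its base. Origin at the centre of its base, z up. Stands on the bench to the right
- weight_large: Steel weight of 0.500 kg: cylinder 52 mm diameter, 34 mm high, with a neck and a knob of 28 mm diameter between 56 and 72 mm above its base. Origin at the centre of its base, z up. Stands on the bench to the right
- paint_can: Bystander: white paint can, 90 mm diameter, 100 mm high, beyond the balance on the left; origin at the centre of its base
- wrench: Bystander: steel wrench 180 mm long lying between robot and balance; origin under its middle
- pipe_offcut: Bystander: dark pipe offcut, 70 mm diameter, 70 mm high, standing beyond the balance on the right; origin at the centre of its base
Not all that is in view belongs to the job. Leave any pink look-alike of the bracket alone.

How it is judged (in metres and radians):
On the way, in this order (a step that is already met when the one before it is completed fails the run):
1. the bracket is off the screw (distance between keyhole and screw above 0.06 m), for 0.1 s.
2. the bracket stands on its foot on the left pan, let go (contact force between bracket and pan_l above 1.5 N and angle between bracket's own z axis and vertical below 0.12 rad and contact force between the fingers and bracket below 0.1 N), for 0.2 s.
At the end, for the whole second after the job is handed in: The bracket stands upright (within 0.12 rad) on its foot on the left pan, a knobbed weight is on the right pan, everything is at rest and the beam is level within 0.025 rad (about 22 g) (contact force between bracket and pan_l above 1.5 N and angle between bracket's own z axis and vertical below 0.12 rad and linear speed of bracket below 0.02 m/s and contact force between any of weight_small, weight_large and pan_r above 1.5 N and value of joint beam between -0.025 and 0.025 rad and velocity of joint beam between -0.04 and 0.04 rad/s); the robot touches nothing.
It fails at once if a bystander (paint can, wrench or pipe offcut) is moved more than 25 mm (distance of any of paint_can, wrench, pipe_offcut from where it was at the start of the episode above 0.025 m).
It fails at once if the bracket or a weight is dropped or slammed on a pan (contact force between bracket and pan_l above 60 N or contact force between any of bracket, weight_small, weight_large and pan_r above 60 N).
It also fails if it takes over 72 s, if anything falls off the work surface, if the arm or the gripper's body presses on something with over 40 N, if the wrist force passes 120 N, or if a joint passes its speed limit or range.

## Working session

There is one attempt and no reset: what is moved stays moved. The work goes in short steps, Python scripts to look and compute and a tool call to move; the robot and the scene stay as the last step left them, time stands still between calls to the robot, and variables do not carry over. Pictures are saved under pics/ and viewed, at most 10 in all, crops included, and the job is handed in when it is done.

Besides the shell and the picture viewer there is one more tool, called after "Emit:" as name([rows], argument=value, ...), one row to a line, values as JSON. apply_moves: Moves the arm, as the interface text tells. Its arguments: {"type":"object","properties":{"targets":{"type":"array","items":{"type":"array","items":{"type":"number"}}},"jaw":{"type":"number"},"grip_force":{"type":"number"}},"required":["targets"]}

```bash
mkdir -p pics
cat > h.py <<'E'
import numpy as np, cv2
from station import sensors, imaging, workorder
from scipy.spatial.transform import Rotation as R
def ray(s,u,v):
    E=np.array(s["extrinsics"]);d=np.array([(u-s["cx"])/s["fx"],-(v-s["cy"])/s["fy"],-1])
    return E[:3,3],E[:3,:3]@d
def onz(s,u,v,z):
    o,d=ray(s,u,v);return o+d*(z-o[2])/d[2]
def tri(s1,p1,s2,p2):
    o1,d1=ray(s1,*p1);o2,d2=ray(s2,*p2)
    t=np.linalg.lstsq(np.c_[d1,-d2],o2-o1,rcond=None)[0]
    a=o1+d1*t[0];b=o2+d2*t[1];return (a+b)/2,np.linalg.norm(a-b)
def proj(s,P):
    E=np.array(s["extrinsics"]);c=E[:3,:3].T@(np.array(P)-E[:3,3])
    return s["cx"]+s["fx"]*c[0]/-c[2], s["cy"]-s["fy"]*c[1]/-c[2]
E
python3 - <<'E'
from h import *
import pickle
S={}
for n in("side","top"):
    s=imaging.snapshot(n);S[n]=s;cv2.imwrite(f"pics/{n}0.png",cv2.resize(s["pixels"],(768,576),interpolation=cv2.INTER_CUBIC))
    print(n,{k:s[k] for k in s if k!="pixels"})
pickle.dump(S,open("s0.pkl","wb"))
print(sensors.sense())
E
```

```text
side {'fx': 410.3865595385869, 'fy': 410.3865595385869, 'cx': 256.88912040352125, 'cy': 190.41629548898604, 'extrinsics': array([[-0.75861326,  0.5075274 , -0.40856072,  0.07123618],
       [-0.65153485, -0.59369364,  0.47226074,  0.5535239 ],
       [-0.00287464,  0.6244548 ,  0.78105565,  1.01983746],
       [ 0.        ,  0.        ,  0.        ,  1.        ]])}
top {'fx': 388.04159318130746, 'fy': 388.04159318130746, 'cx': 257.986121892255, 'cy': 190.09736654548948, 'extrinsics': array([[-0.01028547,  0.98652638, -0.16327861,  0.3581269 ],
       [-0.99991487, -0.00883604,  0.00960085,  0.04485469],
       [ 0.00802875,  0.16336346,  0.98653328,  1.11960224],
       [ 0.        ,  0.        ,  0.        ,  1.        ]])}
{'t': 0.1, 'joints': array([-7.24674308e+01,  2.79093256e+00,  5.60003272e+00,  9.29359174e+01,
        1.37546539e-03,  8.26783271e+01]), 'joint_velocities': array([-0.05293172,  0.00443968,  0.11965941, -0.07632063, -0.03624383,
       -0.09005999]), 'effort': array([ 2.76142586e-03, -3.39851260e+01,  3.20935392e+01,  1.58628303e-02,
       -5.42596172e-05,  7.02439749e-06]), 'tcp_pos': array([ 0.22050237, -0.47586047,  0.24720861]), 'orientation': array([-1.79874392e+02, -1.75257968e-02,  2.48542214e+01]), 'wrist_force': array([ 0.18049629,  0.47620458, -0.60536142]), 'torque': array([-0.04511091,  0.04873101,  0.00745462]), 'gripper_force': 0.0, 'opening': 0.0852059266997376}
```

View pics/side0.png

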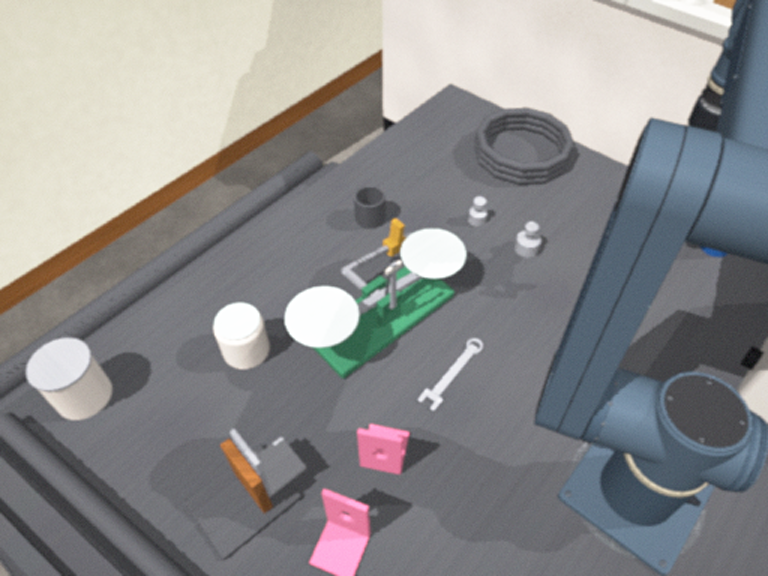

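View pics/top0.png

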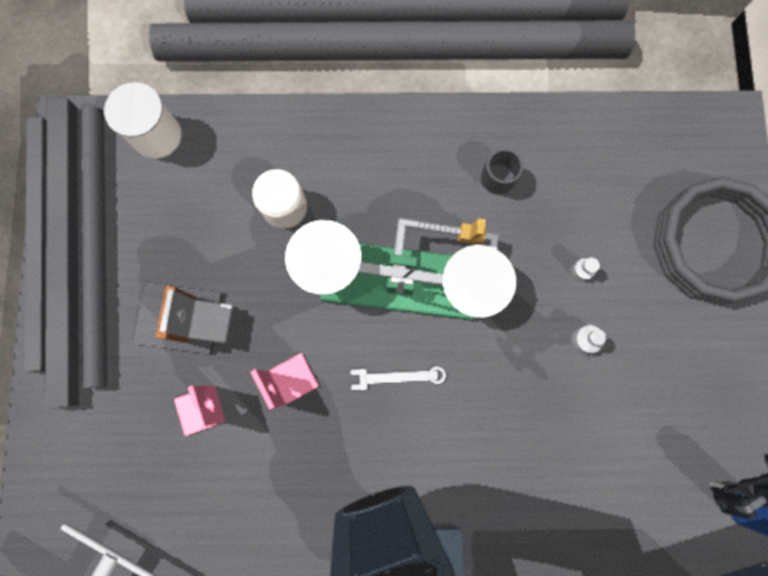

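The side view shows the grey bracket on the orange post at (265,470)/768 px, with pink look-alikes at (383,448) and (343,535). In the top view the bracket is at (197,318) and the pinks at (285,382) and (200,410). The pans are at (323,257) left and (479,281) right, the poise at (473,232), and the weights at (588,268) small and (591,339) large. I choose the grey one on the post.

Run:
```python
from h import *
import pickle
S=pickle.load(open("s0.pkl","rb"))
def blob(s,m,seed):
    n,l,st,c=cv2.connectedComponentsWithStats(m.astype(np.uint8))
    d=[np.hypot(*(c[i]-seed))+(st[i,4]<15)*1e3 for i in range(1,n)];i=1+int(np.argmin(d))
    cn=max(cv2.findContours((l==i).astype(np.uint8),0,1)[0],key=len)
    return c[i],st[i],cv2.fitEllipse(cv2.convexHull(cn)) if len(cn)>5 else None
seeds={"panL":((323,257),(322,315)),"panR":((479,281),(434,253))}
for k,(t,d) in seeds.items():
    r=[]
    for n,p in(("top",t),("side",d)):
        s=S[n];m=s["pixels"].min(2)>215
        b=blob(s,m,np.array(p)/1.5);r.append(b[2][0]);print(k,n,b[1],b[2])
    print(tri(S["top"],r[0],S["side"],r[1]))
for n in S:
    h=cv2.cvtColor(S[n]["pixels"],cv2.COLOR_BGR2HSV)
    m=(h[...,0]>15)&(h[...,0]<32)&(h[...,1]>130)&(h[...,2]>120)
    print(n,"brass",blob(S[n],m,np.array((473,232) if n=="top" else(393,238))/1.5)[:2])
a=S["side"]["pixels"][270:350,140:220];b=S["top"]["pixels"][180:245,80:160];c=S["top"]["pixels"][150:250,370:420];d=S["side"]["pixels"][120:180,290:370];e=S["top"]["pixels"][140:180,260:340]
f=lambda x:cv2.resize(x,None,fx=5,fy=5,interpolation=cv2.INTER_CUBIC)
im=np.zeros((600,800,3),np.uint8)
A=cv2.resize(a,(400,400),interpolation=2);im[:400,:400]=A
im[:325,400:]=f(b)
im[400:600,0:200]=f(e)[:, :400][::1,::2] if 0 else cv2.resize(e,(200,200)) if 0 else f(e)[:200,100:300]
im[325:575,200+200:525]=cv2.resize(c,(125,250),interpolation=2)
im[325:531,525:800]=cv2.resize(d,(275,206),interpolation=2)
cv2.imwrite("pics/c1.png",im)
```

```text
panL top [ 190  147   51   49 1949] ((214.95513916015625, 170.94976806640625), (48.667625427246094, 50.48176956176758), 71.44434356689453)
panL side [ 190  191   49   40 1547] ((213.94439697265625, 210.56292724609375), (39.60698699951172, 49.257686614990234), 80.0875015258789)
(array([0.57234908, 0.14637793, 0.13974388]), np.float64(0.002320635994192775))
panR top [ 274  163   70   48 1890] ((310.36669921875, 186.61691284179688), (48.22828674316406, 69.03013610839844), 93.1261215209961)
panR side [ 267  153   43   32 1110] ((288.347412109375, 168.51268005371094), (32.691349029541016, 42.88581085205078), 93.07423400878906)
(array([ 0.52513967, -0.10312955,  0.13007099]), np.float64(0.010603617430795636))
side brass (array([262.82323232, 157.77272727]), array([256, 146,  14,  25, 198], dtype=int32))
top brass (array([315.01734104, 153.93063584]), array([306, 147,  17,  14, 173], dtype=int32))
```

View pics/c1.png

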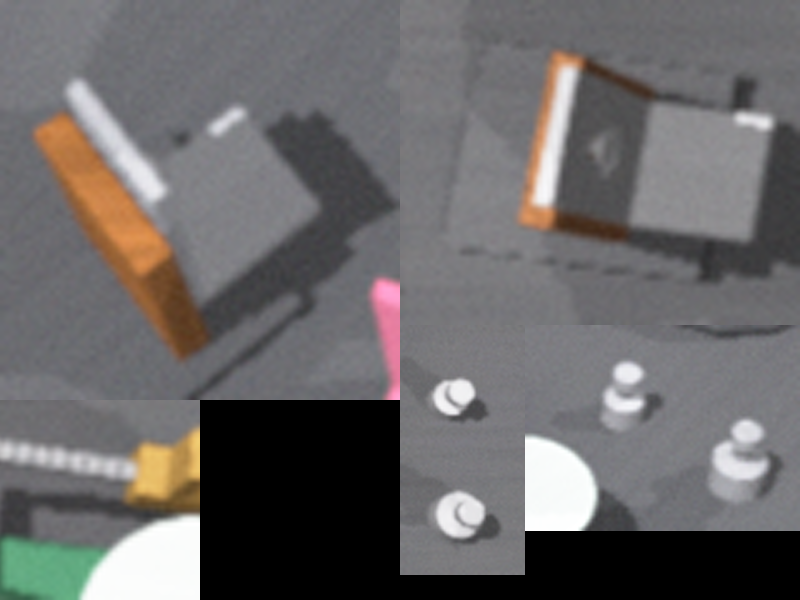

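The crop shows the grey bracket with its plate at the orange board's face and its foot toward −y, so it is the one I want. The left pan measures z≈0.14 (up), so the right side is down on its stop.

Run:
```python
from h import *
import pickle
S=pickle.load(open("s0.pkl","rb"));t,s=S["top"],S["side"]
np.set_printoptions(precision=4,suppress=True)
q=lambda a,b:(80+(a-400)/5,180+b/5)
w=lambda a,b:(140+a/5,270+b/5)
A=[q(570,66),q(543,206)]; B=[w(75,88),w(160,195)]
e=[onz(t,*a,.161) for a in A];print("plate ends top@.161",e, np.linalg.norm(e[0]-e[1]))
e2=[onz(s,*a,.161) for a in B];print("side",e2,np.linalg.norm(e2[0]-e2[1]))
for a,b in zip(A,B):print(tri(t,a,s,b))
d=e[0]-e[1];print("yaw of plate width dir",np.degrees(np.arctan2(d[1],d[0])))
# foot far edge corners z=.039
print("foot corners", [onz(t,*q(*p),.039) for p in((772,115),(752,240))])
L=onz(t,215,170.95,.14)
g=t["pixels"][150:215,280:345].min(2)>215
c,r=cv2.minEnclosingCircle(max(cv2.findContours(cv2.morphologyEx(g.astype(np.uint8),cv2.MORPH_OPEN,np.ones((15,15))),0,1)[0],key=len))
print(c,r);Rr=onz(t,280+c[0],150+c[1],.10)
g=s["pixels"][145:190,255:320].min(2)>215
c2,st=cv2.fitEllipse(max(cv2.findContours(g.astype(np.uint8),0,1)[0],key=len))[:2]
print(c2,st,tri(t,(280+c[0],150+c[1]),s,(255+c2[0],145+c2[1])))
print("pans",L,Rr,"side L",onz(s,213.9,210.6,.14))
d=L-Rr;print("dist",np.linalg.norm(d[:2]),"yaw y-axis",np.degrees(np.arctan2(-d[0],d[1])),"mid",(L+Rr)/2)
# weights: knob centres in top, crop c origin(370,150) scale 2.5 at (400,325); side crop origin (290,120) scale 3.4375 at (525,325)
k=lambda a,b:(370+(a-400)/2.5,150+(b-325)/2.5); m=lambda a,b:(290+(a-525)/3.4375,120+(b-325)/3.4375)
print("small knob",tri(t,k(460,391),s,m(628,373)),onz(t,*k(460,391),.060),onz(t,*k(448,400),.028))
print("large knob",tri(t,k(469,513),s,m(747,434)),onz(t,*k(469,513),.070),onz(t,*k(457,515),.034))
print("brass",tri(t,(315,154),s,(262.8,157.8)))
```

```text
plate ends top@.161 [array([0.5122, 0.3946, 0.161 ]), array([0.4424, 0.4044, 0.161 ])] 0.07042403661847149
side [array([0.5123, 0.3963, 0.161 ]), array([0.4456, 0.4052, 0.161 ])] 0.06733374760462713
(array([0.5129, 0.3957, 0.1589]), np.float64(0.0010139634213940862))
(array([0.4435, 0.4047, 0.1624]), np.float64(0.0030156128771768737))
yaw of plate width dir -7.9675807332577335
foot corners [array([0.5029, 0.3249, 0.039 ]), array([0.4332, 0.3336, 0.039 ])]
(39.168861389160156, 36.73245620727539) 24.28205108642578
(33.32121276855469, 23.49567413330078) (31.728981018066406, 42.429237365722656) (array([ 0.5352, -0.1283,  0.0996]), np.float64(0.0013699523218623753))
pans [0.5713 0.1456 0.14  ] [ 0.5345 -0.1286  0.1   ] side L [0.5733 0.1471 0.14  ]
dist 0.2766231652154401 yaw y-axis -7.634925858235505 mid [0.5529 0.0085 0.12  ]
small knob (array([ 0.5676, -0.3436,  0.0657]), np.float64(0.0002701467149350924)) [ 0.5689 -0.3456  0.06  ] [ 0.5648 -0.3429  0.028 ]
large knob (array([ 0.4321, -0.3411,  0.0737]), np.float64(0.0005652605632107615)) [ 0.4321 -0.3426  0.07  ] [ 0.4325 -0.3423  0.034 ]
brass (array([ 0.6293, -0.1222,  0.0859]), np.float64(0.002400229401345731))
```

Emit:
apply_moves([
  [13,44,0,0,0,0.128],
  [13,44,0,0,0,0.128],
  [13,44,0,0,0,0.128],
  [13,44,0,0,0,0.128],
  [13,44,0,0,0,0.128],
  [13,44,0,0,0,0.128],
  [13,44,0,0,0,0.128],
  [13,44,0,0,0,0.128],
  [13,44,0,0,0,0.128],
  [13,44,0,0,0,0.128],
], jaw=0)

```text
t: 1.35
tcp_pos: [0.3507, -0.0349, 0.2479]
orientation: [-180.0, -0.0, 98.4]
wrist_force: [0.6, -0.3, -0.1]
opening: 0.0856
gripper_force: 0.0
```

Emit:
apply_moves([
  [13,44,0,0,0,0.128],
  [13,44,0,0,0,0.128],
  [13,44,0,0,0,0.128],
  [13,44,0,0,0,0.128],
  [13,44,0,0,0,0.128],
  [13,44,0,0,0,0.128],
  [13,44,0,0,0,0.128],
  [13,44,0,0,0,0.128],
  [13,44,0,0,0,0.128],
  [11,39,0,0,0,0.131],
  [0,0,0,0,0,0],
  [0,0,0,0,0,0],
])

```text
t: 2.85
tcp_pos: [0.4783, 0.398, 0.2476]
orientation: [-179.9, -0.1, 171.7]
wrist_force: [-0.5, -0.7, -0.0]
opening: 0.0854
gripper_force: 0.0
```

Run:
```python
from h import *
s=sensors.sense();print(s["tcp_pos"],s["orientation"],s["joints"])
w=imaging.snapshot("wrist");print({k:w[k] for k in w if k!="pixels"})
cv2.imwrite("pics/w1.png",w["pixels"])
```

```text
[0.47826404 0.39804562 0.24761885] [-1.79902401e+02 -6.69716900e-02  1.71658247e+02] [ 3.36109449e+01  1.79093850e+01  2.28637412e+01  9.50694094e+01
 -2.78123500e-02  4.19526685e+01]
{'fx': 297.3186396354542, 'fy': 297.3186396354542, 'cx': 255.37433633017744, 'cy': 192.01360078505533, 'mount': array([[-1.12345198e-03,  9.49363933e-01,  3.14176480e-01,
         8.16112199e-02],
       [ 9.99999310e-01,  1.17458119e-03,  2.65652978e-05,
        -8.49478983e-04],
       [-3.43805648e-04,  3.14176293e-01, -9.49364597e-01,
        -1.24626165e-01],
       [ 0.00000000e+00,  0.00000000e+00,  0.00000000e+00,
         1.00000000e+00]])}
```

View pics/w1.png

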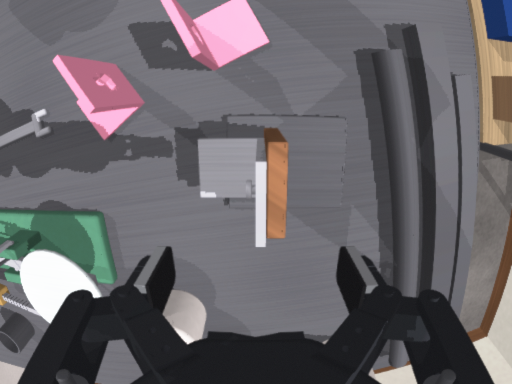

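The wrist view shows the bracket plate as a light strip at column ~261, rows 138–246, with the orange board behind it. I'll check the plate position from this.

```bash
cat >> h.py <<'E'
def wray(w,st,u,v):
    M=np.array(w["mount"]);a,b=(u-w["cx"])/w["fx"],(v-w["cy"])/w["fy"];th=np.hypot(a,b)
    k=np.sin(th)/th if th>0 else 1;d=np.array([a*k,-b*k,-np.cos(th)])
    Rt=R.from_euler("xyz",st["orientation"],degrees=True).as_matrix()
    return Rt@M[:3,3]+st["tcp_pos"], Rt@M[:3,:3]@d
def wonz(w,st,u,v,z):
    o,d=wray(w,st,u,v);return o+d*(z-o[2])/d[2]
E
python3 - <<'E'
from h import *
s=sensors.sense();w=imaging.snapshot("wrist");g=w["pixels"]
import pickle;pickle.dump((s,w),open("w1.pkl","wb"))
m=(g[110:270,245:290].min(2)>120).astype(np.uint8)
c=max(cv2.findContours(m,0,1)[0],key=cv2.contourArea);r=cv2.minAreaRect(c);b=cv2.boxPoints(r)+[245,110];print(b)
P=np.array([wonz(w,s,*p,.161) for p in b]);print(P.round(4),P.mean(0))
E
```

```text
[[245. 138.]
 [266. 138.]
 [266. 247.]
 [245. 247.]]
[[0.4255 0.3971 0.161 ]
 [0.4277 0.412  0.161 ]
 [0.5145 0.4001 0.161 ]
 [0.512  0.3833 0.161 ]] [0.4698933  0.39814328 0.161     ]
```

Run:
```python
from h import *
import pickle;s,w=pickle.load(open("w1.pkl","rb"));g=w["pixels"].min(2)
for r in(165,185,205,225,240):print(r,g[r,250:272].tolist())
print(g[135:170,261].tolist(),g[238:252,261].tolist())
for p in((256,160),(266.5,160),(256,240),(266.5,240),(261,246.5),(261,153)):print(p,wonz(w,s,*p,.161).round(4))
```

```text
165 [150, 150, 149, 150, 152, 173, 224, 228, 228, 228, 228, 229, 228, 228, 228, 227, 210, 95, 74, 89, 93, 94]
185 [151, 137, 115, 120, 130, 158, 222, 227, 227, 226, 227, 227, 226, 227, 226, 221, 177, 85, 79, 92, 95, 93]
205 [114, 114, 114, 114, 117, 148, 219, 224, 224, 224, 224, 224, 225, 224, 223, 212, 140, 71, 74, 82, 81, 82]
225 [118, 117, 118, 118, 118, 141, 201, 223, 224, 224, 224, 224, 224, 224, 223, 206, 110, 74, 86, 90, 90, 90]
240 [117, 116, 116, 116, 116, 138, 203, 224, 226, 226, 226, 226, 226, 226, 225, 210, 146, 116, 114, 114, 115, 116]
[79, 79, 95, 112, 113, 113, 111, 113, 113, 111, 112, 112, 112, 112, 108, 101, 99, 101, 101, 103, 105, 111, 110, 111, 112, 131, 185, 225, 228, 228, 229, 228, 229, 228, 228] [225, 225, 226, 226, 226, 226, 226, 221, 173, 125, 117, 117, 116, 117]
(256, 160) [0.4426 0.4025 0.161 ]
(266.5, 160) [0.4437 0.4101 0.161 ]
(256, 240) [0.5069 0.3931 0.161 ]
(266.5, 240) [0.5082 0.4014 0.161 ]
(261, 246.5) [0.5134 0.3962 0.161 ]
(261, 153) [0.438  0.4069 0.161 ]
```

Emit:
apply_moves([
  [0,3,-20,0,0,0.005],
  [0,0,-25,0,0,0],
  [0,0,-25,0,0,0],
  [0,0,-15,0,0,0],
  [0,0,-9,0,0,0],
  [0,0,0,0,0,0],
])

```text
t: 3.7
tcp_pos: [0.4785, 0.4012, 0.1542]
orientation: [-180.0, -0.0, 172.0]
wrist_force: [-0.3, 0.7, 0.6]
opening: 0.0856
gripper_force: 0.0
```

Emit:
apply_moves([
  [0,0,0,0,0,0],
  [0,0,0,0,0,0],
  [0,0,0,0,0,0],
  [0,0,0,0,0,0],
  [0,0,0,0,0,0],
  [0,0,0,0,0,0],
  [0,0,0,0,0,0],
  [0,0,0,0,0,0],
], jaw=1, grip_force=90)

```text
t: 4.7
tcp_pos: [0.4788, 0.4018, 0.1546]
orientation: [180.0, 0.0, 172.0]
wrist_force: [-0.1, 0.5, 1.8]
opening: 0.0063
gripper_force: 89.6
```

Emit:
apply_moves([
  [0,0,6,0,0,0],
  [0,0,7,0,0,0],
  [0,0,7,0,0,0],
  [0,0,5,0,0,0],
  [0,0,0,0,0,0],
  [0,0,0,0,0,0],
  [0,0,0,0,0,0],
])

```text
t: 5.58
tcp_pos: [0.4785, 0.4015, 0.1789]
orientation: [-180.0, -0.0, 172.0]
wrist_force: [-0.2, -0.3, -4.2]
opening: 0.0059
gripper_force: 88.8
```

Run:
```python
from h import *
s=sensors.sense();print(s["tcp_pos"],s["orientation"],s["wrist_force"],s["torque"],s["opening"])
im=[]
w=imaging.snapshot("wrist")["pixels"]
a=imaging.snapshot("side")["pixels"][250:350,130:230]
cv2.imwrite("pics/l1.png",np.hstack([cv2.resize(a,(384,384),interpolation=2),w[:,:400]]))
```

```text
[0.47845582 0.40149287 0.17888217] [-1.79970417e+02 -3.40362757e-02  1.71988239e+02] [-0.24850091 -0.27425265 -4.17695474] [ 0.02187689 -0.02683677  0.01352816] 0.005866728012170834
```

View pics/l1.png

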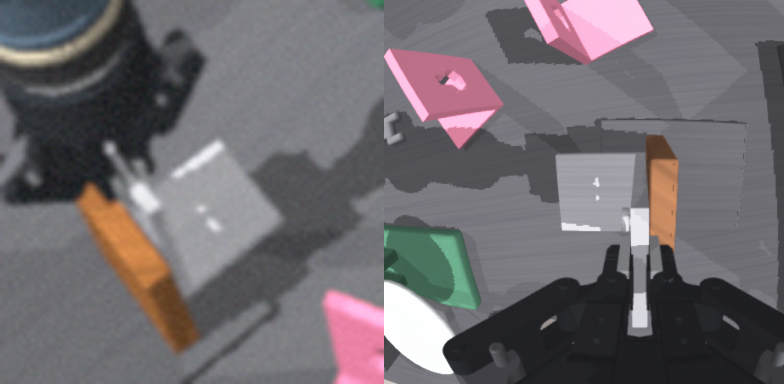

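The view shows the bracket gripped, raised about 24.5 mm and upright. Now I'll pull it away along −x of the post.

Emit:
apply_moves([
  [0,0,0.5,0,0,0],
  [-0.7,-5,0,0,0,0],
  [-0.7,-5,0,0,0,0],
  [-0.7,-5,0,0,0,0],
  [0,0,0,0,0,0],
])

```text
t: 6.3
tcp_pos: [0.4765, 0.3861, 0.1799]
orientation: [-180.0, 0.0, 172.0]
wrist_force: [-0.1, 0.0, -4.6]
opening: 0.0061
gripper_force: 88.7
```

Emit:
apply_moves([
  [-1.4,-10,0,0,0,0],
  [-2.1,-15,0,0,0,0],
  [-2.8,-20,0,0,0,0],
  [-2,-15,3,0,0,0],
  [0,0,12,0,0,0],
  [0,0,22,0,0,0],
  [0,0,25,0,0,0],
  [0,0,25,0,0,0],
  [0,0,15,0,0,0],
  [0,0,8,0,0,0],
  [0,0,0,0,0,0],
  [0,0,0,0,0,0],
])

```text
t: 7.8
tcp_pos: [0.468, 0.3266, 0.289]
orientation: [-180.0, -0.1, 172.0]
wrist_force: [-0.2, -0.3, -3.8]
opening: 0.0061
gripper_force: 88.8
```

Run:
```python
from h import *
F=[]
for i in range(6):
    s=sensors.sense();F.append(s["wrist_force"][2]);imaging.snapshot("top")
print(F,s["tcp_pos"],s["orientation"])
```

```text
[np.float64(-3.8147993042646795), np.float64(-5.191106264295826), np.float64(-5.134346496215655), np.float64(-5.146228771883293), np.float64(-3.564656612821734), np.float64(-4.04006191946942)] [0.4680219  0.32649018 0.28907267] [-1.79954702e+02 -6.03266675e-02  1.71987871e+02]
```

Emit:
apply_moves([
  [9,-12,0,0,0,0],
  [18,-24.5,0,0,0,0],
  [18,-24.5,0,0,0,0],
  [18,-24.5,0,0,0,0],
  [18,-24.5,0,0,0,0],
  [18,-24.5,0,0,0,0],
  [9.5,-12.5,0,0,0,0],
  [0,0,-5,0,0,0],
  [0,0,-5,0,0,0],
  [0,0,0,0,0,0],
  [0,0,0,0,0,0],
])

```text
t: 9.48
tcp_pos: [0.5762, 0.1804, 0.2799]
orientation: [180.0, -0.0, 172.1]
wrist_force: [0.5, 0.9, -4.4]
opening: 0.0062
gripper_force: 88.6
```

Run:
```python
from h import *
s=sensors.sense();print(s["tcp_pos"],s["wrist_force"])
a=imaging.snapshot("side")["pixels"][150:280,150:290];b=imaging.snapshot("top")["pixels"][110:240,150:290]
cv2.imwrite("pics/p1.png",np.hstack([cv2.resize(x,None,fx=2.8,fy=2.8,interpolation=2) for x in(a,b)]))
```

```text
[0.57621597 0.18043938 0.27985278] [ 0.51034299  0.94298897 -4.36018338]
```

View pics/p1.png

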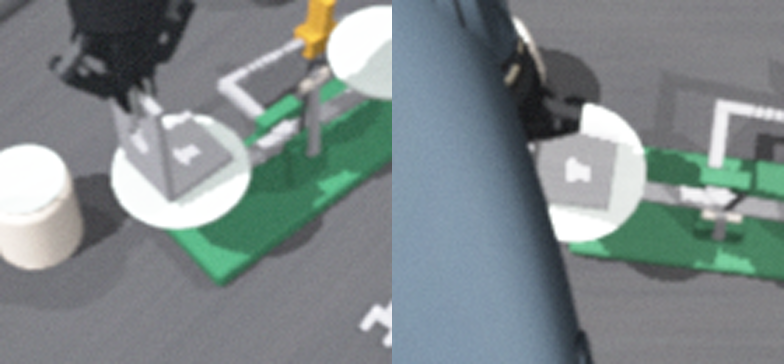

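The bracket hovers inside the left pan's disc in both views. Lowering now.

Emit:
apply_moves([
  [0,0,-5,0,0,0],
  [0,0,-5,0,0,0],
  [0,0,-4,0,0,0],
  [0,0,-3,0,0,0],
  [0,0,-3,0,0,0],
  [0,0,-4,0,0,0],
  [0,0,-4,0,0,0],
  [0,0,-4,0,0,0],
  [0,0,-4,0,0,0],
  [0,0,-4,0,0,0],
  [0,0,0,0,0,0],
  [0,0,0,0,0,0],
])

```text
t: 11.08
tcp_pos: [0.5768, 0.1795, 0.2399]
orientation: [-180.0, 0.0, 172.0]
wrist_force: [0.3, 1.1, -1.3]
opening: 0.0061
gripper_force: 89.2
```

Emit:
apply_moves([
  [0,0,-4,0,0,0],
  [0,0,-4,0,0,0],
  [0,0,-3,0,0,0],
  [0,0,-2,0,0,0],
  [0,0,0,0,0,0],
  [0,0,0,0,0,0],
  [0,0,0,0,0,0],
])

```text
t: 11.95
tcp_pos: [0.5768, 0.1793, 0.227]
orientation: [-180.0, 0.0, 172.0]
wrist_force: [-0.8, -2.2, 0.1]
opening: 0.0061
gripper_force: 89.3
```

Emit:
apply_moves([
  [0,0,-1,0,0,0],
  [0,0,-1,0,0,0],
  [0,0,0,0,0,0],
  [0,0,0,0,0,0],
])

```text
t: 12.45
tcp_pos: [0.5768, 0.1796, 0.2248]
orientation: [-180.0, 0.0, 172.0]
wrist_force: [-0.1, -2.5, 0.2]
opening: 0.0061
gripper_force: 89.3
```

Emit:
apply_moves([
  [0,0,-1,0,0,0],
  [0,0,0,0,0,0],
  [0,0,0,0,0,0],
])

```text
t: 12.82
tcp_pos: [0.5768, 0.1796, 0.224]
orientation: [-180.0, 0.0, 172.0]
wrist_force: [0.1, -2.7, 2.1]
opening: 0.0058
gripper_force: 89.5
```

Emit:
apply_moves([
  [0,0,0,0,0,0],
  [0,0,0,0,0,0],
  [0,0,0,0,0,0],
  [0,0,0,0,0,0],
], jaw=0.5, grip_force=40)

```text
t: 13.32
tcp_pos: [0.5767, 0.1799, 0.2238]
orientation: [180.0, -0.0, 172.0]
wrist_force: [-0.3, 0.2, -0.5]
opening: 0.0425
gripper_force: 0.0
```

Emit:
apply_moves([
  [0,0,5,0,0,0],
  [0,0,15,0,0,0],
  [0,0,25,0,0,0],
  [0,0,25,0,0,0],
  [0,0,10,0,0,0],
  [0,0,0,0,0,0],
])

```text
t: 14.08
tcp_pos: [0.5773, 0.1797, 0.3052]
orientation: [179.9, 0.1, 172.0]
wrist_force: [-0.2, 0.3, 0.3]
opening: 0.0429
gripper_force: 0.0
```

Run:
```python
from h import *
s=sensors.sense();print(s["tcp_pos"],s["opening"],s["joints"])
a=imaging.snapshot("side")["pixels"][130:260,150:290];b=imaging.snapshot("wrist")["pixels"]
cv2.imwrite("pics/p2.png",np.hstack([cv2.resize(a,(300,279),interpolation=2),cv2.resize(b,(372,279))]))
```

```text
[0.57734905 0.17974249 0.30519171] 0.04292370043429131 [1.09393061e+01 1.64775125e+01 2.77585784e+01 1.01130096e+02
 2.56858634e-03 1.89496453e+01]
```

View pics/p2.png

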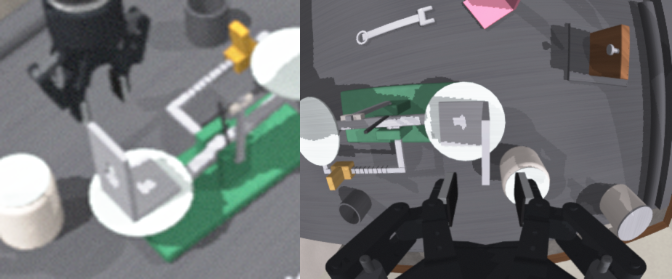

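Bracket stands upright on the left pan, which is now down. Next is the small weight: the bracket is about 0.46 kg, so 300 g plus the poise covers it.

Emit:
apply_moves([
  [0,-25,0,0,0,0],
  [-1,-50,0,0,0,0],
  [-1,-55,0,0,0,0],
  [-1,-55,0,0,0,0],
  [-1,-55,0,0,0,0],
  [-1,-55,0,0,0,0],
  [-1,-55,0,0,0,0],
  [-1,-55,0,0,0,0],
  [-1,-55,0,0,0,0],
  [-1,-40,0,0,0,0],
  [-1,-24,0,0,0,0],
  [0,0,0,0,0,0],
], jaw=0)

```text
t: 15.68
tcp_pos: [0.5658, -0.346, 0.3011]
orientation: [179.9, -0.2, 171.8]
wrist_force: [-0.1, 0.1, -0.2]
opening: 0.0854
gripper_force: 0.0
```

Emit:
apply_moves([
  [0,0,-25,0,0,0],
  [0,0,-45,0,0,0],
  [0,0,-45,0,0,0],
  [0,0,-25,0,0,0],
  [0,0,0,0,0,0],
  [0,0,0,0,0,0],
])

```text
t: 16.42
tcp_pos: [0.5673, -0.3438, 0.1651]
orientation: [-180.0, 0.1, 172.0]
wrist_force: [0.3, -0.6, 0.6]
opening: 0.0852
gripper_force: 0.0
```

Run:
```python
from h import *
s=sensors.sense();w=imaging.snapshot("wrist");g=w["pixels"];print(s["tcp_pos"],s["orientation"])
m=(g.min(2)>190).astype(np.uint8)
n,l,st,c=cv2.connectedComponentsWithStats(m)
for i in range(1,n):
    if st[i,4]>60:print(st[i],c[i].round(1),wonz(w,s,*c[i],.062).round(4))
cv2.imwrite("pics/w3.png",g)
```

```text
[ 0.56728161 -0.34378161  0.16510872] [-1.79975079e+02  7.42749702e-02  1.72041838e+02]
[ 208   12   56   56 2181] [236.3  38.5] [ 0.4394 -0.3411  0.062 ]
[ 480   74   32  159 3814] [498.1 159. ] [ 0.5605 -0.0965  0.062 ]
[ 237  168   38   48 1146] [255.9 193.5] [ 0.5624 -0.3436  0.062 ]
[460 214  17  41 350] [468.4 235.1] [ 0.6396 -0.1287  0.062 ]
[   0  311   42   73 1462] [ 15.1 352.3] [ 0.7839 -0.7794  0.062 ]
[ 476  331   36   53 1266] [498.1 357.7] [0.9192 0.0303 0.062 ]
[377 370  40  14 347] [399.3 378.4] [ 0.8629 -0.1819  0.062 ]
```

View pics/w3.png

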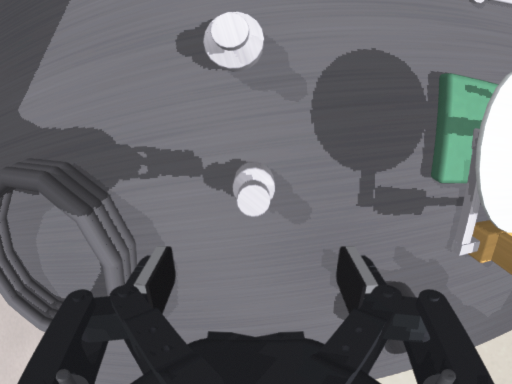

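Small knob's top disc is at (254,199), which works out to about (0.567,−0.345) and matches my position. Descend and grip.

Emit:
apply_moves([
  [0,0,-25,0,0,0],
  [0,0,-35,0,0,0],
  [0,0,-30,0,0,0],
  [0,-0.5,-15,0,0,0],
  [0,0,-8,0,0,0],
  [0,0,0,0,0,0],
])

```text
t: 17.23
tcp_pos: [0.5672, -0.3452, 0.0516]
orientation: [-180.0, 0.1, 172.0]
wrist_force: [-0.0, -0.4, 0.1]
opening: 0.0854
gripper_force: 0.0
```

Emit:
apply_moves([
  [0,0,0,0,0,0],
  [0,0,0,0,0,0],
  [0,0,0,0,0,0],
  [0,0,0,0,0,0],
  [0,0,0,0,0,0],
  [0,0,0,0,0,0],
], jaw=1, grip_force=60)

```text
t: 17.98
tcp_pos: [0.5671, -0.3453, 0.0516]
orientation: [-179.9, 0.1, 172.0]
wrist_force: [-0.1, -1.6, 3.6]
opening: 0.026
gripper_force: 58.8
```

Emit:
apply_moves([
  [0,0,10,0,0,0],
  [0,0,25,0,0,0],
  [0,0,40,0,0,0],
  [0,0,40,0,0,0],
  [0,0,40,0,0,0],
  [0,0,25,0,0,0],
  [0,0,0,0,0,0],
  [0,0,0,0,0,0],
])

```text
t: 18.98
tcp_pos: [0.5662, -0.3443, 0.2285]
orientation: [179.9, -0.2, 172.0]
wrist_force: [0.4, -0.3, -3.9]
opening: 0.0261
gripper_force: 59.3
```

Emit:
apply_moves([
  [-3,20,0,0,0,0],
  [-6,40,0,0,0,0],
  [-6,40,0,0,0,0],
  [-6,40,0,0,0,0],
  [-5,40,0,0,0,0],
  [-5,25,0,0,0,0],
  [-1,10,0,0,0,0],
  [0,0,-10,0,0,0],
  [0,0,-10,0,0,0],
  [0,0,-8,0,0,0],
  [0,0,0,0,0,0],
  [0,0,0,0,0,0],
])

```text
t: 20.48
tcp_pos: [0.5348, -0.1303, 0.2029]
orientation: [-180.0, 0.0, 172.0]
wrist_force: [-0.6, -0.4, -2.9]
opening: 0.0256
gripper_force: 59.5
```

Emit:
apply_moves([
  [0,0,-3,0,0,0],
  [0,0,-3,0,0,0],
  [0,0,-3,0,0,0],
  [0,0,-3,0,0,0],
  [0,0,-3,0,0,0],
  [0,0,-4,0,0,0],
  [0,0,-4,0,0,0],
  [0,0,-4,0,0,0],
  [0,0,0,0,0,0],
  [0,0,0,0,0,0],
])

```text
t: 21.72
tcp_pos: [0.5346, -0.1297, 0.1758]
orientation: [180.0, -0.0, 172.0]
wrist_force: [-0.5, 0.0, -2.3]
opening: 0.026
gripper_force: 59.6
```

Emit:
apply_moves([
  [0,0,-4,0,0,0],
  [0,0,-4,0,0,0],
  [0,0,-4,0,0,0],
  [0,0,-3,0,0,0],
  [0,0,-3,0,0,0],
  [0,0,-3,0,0,0],
  [0,0,-1,0,0,0],
  [0,0,0,0,0,0],
  [0,0,0,0,0,0],
])

```text
t: 22.85
tcp_pos: [0.5348, -0.1298, 0.154]
orientation: [180.0, 0.0, 172.0]
wrist_force: [0.6, 2.1, -1.5]
opening: 0.0257
gripper_force: 59.7
```

Emit:
apply_moves([
  [0,0,-1,0,0,0],
  [0,0,-1,0,0,0],
  [0,0,0,0,0,0],
  [0,0,0,0,0,0],
])

```text
t: 23.35
tcp_pos: [0.5348, -0.1299, 0.1519]
orientation: [180.0, 0.0, 172.0]
wrist_force: [0.6, 1.2, 0.1]
opening: 0.0262
gripper_force: 59.8
```

Emit:
apply_moves([
  [0,0,0,0,0,0],
  [0,0,0,0,0,0],
  [0,0,0,0,0,0],
  [0,0,0,0,0,0],
], jaw=0.3, grip_force=30)

```text
t: 23.85
tcp_pos: [0.5347, -0.13, 0.1518]
orientation: [-180.0, 0.0, 172.0]
wrist_force: [-0.5, -0.0, 0.4]
opening: 0.0599
gripper_force: 0.0
```

Emit:
apply_moves([
  [0,0,8,0,0,0],
  [0,0,20,0,0,0],
  [0,0,35,0,0,0],
  [0,0,35,0,0,0],
  [-5,0,20,0,0,0],
  [-20,0,0,0,0,0],
  [-20,0,0,0,0,0],
  [0,0,0,0,0,0],
  [0,0,0,0,0,0],
])

```text
t: 24.98
tcp_pos: [0.4903, -0.13, 0.2702]
orientation: [-180.0, 0.1, 172.0]
wrist_force: [0.1, 0.9, -0.0]
opening: 0.0599
gripper_force: 0.0
```

Run:
```python
from h import *
import pickle
s=sensors.sense();w=imaging.snapshot("wrist");g=w["pixels"];print(s["tcp_pos"],s["orientation"])
a=imaging.snapshot("side");t=imaging.snapshot("top");pickle.dump((s,w,a,t),open("s2.pkl","wb"))
P=[]
for n,x in(("side",a),("top",t)):
    h=cv2.cvtColor(x["pixels"],cv2.COLOR_BGR2HSV)
    m=((h[...,0]>15)&(h[...,0]<32)&(h[...,1]>130)&(h[...,2]>120)).astype(np.uint8)
    k,l,st,c=cv2.connectedComponentsWithStats(m)
    for i in range(1,k):
        if st[i,4]>30 and abs(c[i][0]-290)<60:print(n,st[i],c[i])
v=a["pixels"][130:230,200:320]
cv2.imwrite("pics/p3.png",np.hstack([cv2.resize(g,(400,300)),cv2.resize(v,(360,300),interpolation=2)]))
```

```text
[ 0.49031188 -0.12999451  0.2701616 ] [-1.79990414e+02  6.92939422e-02  1.71985333e+02]
side [256 146  14  25 196] [262.89285714 157.63265306]
top [306 147  17  15 151] [314.7615894  155.00662252]
```

View pics/p3.png

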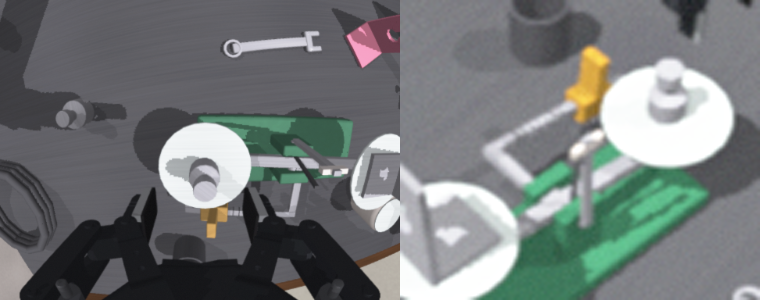

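The weight stands on the right pan (down) and the poise is near its outer end. Now I'll locate the fin.

Run:
```python
from h import *
import pickle
s,w,a,t=pickle.load(open("s2.pkl","rb"))
ex=np.array([.991,-.132]);ey=np.array([.132,.991]);O=np.array([.553,.0085])
f=lambda P:((P[:2]-O)@ex,(P[:2]-O)@ey)
P=onz(a,264.7,146.7,.118);print("side fin",P,f(P))
# wrist: brass
g=w["pixels"];h=cv2.cvtColor(g,cv2.COLOR_BGR2HSV)
m=((h[...,0]>12)&(h[...,0]<32)&(h[...,1]>130)&(h[...,2]>80)).astype(np.uint8);m[:240]=0;m[:, :230]=0;m[:,320:]=0
ys,xs=np.nonzero(m);print(xs.min(),xs.max(),ys.min(),ys.max())
for y in range(ys.min(),ys.max()+1,4):print(y,xs[ys==y].min(),xs[ys==y].max(),h[y,xs[ys==y],2].mean().round())
# prediction of fin top
for y0 in(-.119,):
  y=y0*np.cos(.14)-.06*np.sin(.14);q=O+.095*ex+y*ey;print("pred",q,y)
  print(proj(a,[*q,.118]),proj(t,[*q,.118]))
```

```text
side fin [ 0.6368624  -0.13795004  0.118     ] (np.float64(0.10243904625659159), np.float64(-0.1340621495001426))
258 290 261 303
261 290 290 113.0
265 280 290 142.0
269 258 289 152.0
273 258 289 148.0
277 258 289 148.0
281 263 289 150.0
285 266 276 120.0
289 265 276 207.0
293 265 275 210.0
297 265 275 205.0
301 265 274 213.0
pred [ 0.63048551 -0.12911242] -0.126208290427958
(np.float64(264.44126554138376), np.float64(149.2373928665629)) (np.float64(319.18305991170575), np.float64(150.10180267535804))
```

Run:
```python
from h import *
import pickle
s,w,a,t=pickle.load(open("s2.pkl","rb"))
ex=np.array([.991,-.132]);ey=np.array([.132,.991]);O=np.array([.553,.0085])
for p in((270,295),(265,295),(275.5,295),(270,287),(270,303)):
  P=wonz(w,s,*p,.118);print(P,(P[:2]-O)@ex,(P[:2]-O)@ey)
h=cv2.cvtColor(w["pixels"],cv2.COLOR_BGR2HSV);print(h[280:320:2,270].tolist())
h=cv2.cvtColor(t["pixels"],cv2.COLOR_BGR2HSV)
for y in range(145,164):print(y,h[y,302:326,2].tolist())
```

```text
[ 0.62752925 -0.13318023  0.118     ] 0.09256027538670995 -0.130567250666676
[ 0.62664213 -0.13893008  0.118     ] 0.09244012034313664 -0.13638244661907697
[ 0.62853992 -0.12684661  0.118     ] 0.09272580967992765 -0.12415721773962354
[ 0.61577442 -0.13181165  0.118     ] 0.08073058593287655 -0.13076261763826175
[ 0.63979504 -0.13459979  0.118     ] 0.10490305253359394 -0.13035495145929893
[[18, 133, 107], [18, 135, 106], [18, 136, 107], [18, 134, 168], [18, 134, 215], [18, 135, 214], [18, 133, 215], [18, 134, 212], [18, 134, 208], [18, 135, 206], [18, 133, 215], [18, 133, 219], [17, 101, 154], [125, 15, 99], [125, 15, 100], [125, 15, 101], [130, 16, 96], [120, 14, 93], [126, 14, 94], [130, 16, 94]]
145 [117, 117, 117, 113, 119, 126, 130, 130, 130, 130, 131, 126, 131, 130, 127, 132, 148, 173, 179, 168, 153, 133, 122, 124]
146 [116, 113, 112, 113, 116, 120, 127, 130, 125, 127, 126, 128, 131, 124, 127, 152, 202, 231, 237, 232, 224, 187, 133, 125]
147 [112, 109, 114, 115, 116, 113, 117, 125, 120, 122, 123, 124, 126, 126, 149, 187, 232, 247, 250, 248, 247, 221, 138, 124]
148 [115, 114, 1
[... 1235 characters left out ...]
58 [113, 110, 121, 157, 185, 214, 229, 233, 237, 242, 236, 207, 162, 137, 128, 132, 139, 159, 179, 186, 193, 176, 158, 157]
159 [94, 99, 115, 151, 162, 146, 143, 162, 187, 200, 207, 179, 137, 134, 141, 148, 162, 179, 188, 188, 188, 158, 125, 118]
160 [71, 67, 90, 118, 121, 109, 104, 108, 116, 123, 119, 116, 117, 127, 139, 147, 157, 166, 167, 172, 156, 115, 90, 91]
161 [67, 69, 71, 73, 81, 82, 81, 89, 93, 93, 99, 98, 100, 106, 108, 112, 116, 121, 125, 132, 118, 87, 79, 82]
162 [70, 70, 65, 67, 66, 65, 67, 65, 72, 69, 75, 86, 90, 102, 113, 125, 121, 126, 125, 119, 100, 90, 84, 82]
163 [92, 92, 92, 90, 87, 79, 71, 66, 77, 91, 102, 135, 157, 185, 221, 233, 233, 235, 234, 222, 199, 168, 136, 120]
```

Fin top at (0.628,−0.133), consistent in the wrist and top views, so the poise is near 0.103. Straddle it with the jaws half open.

Emit:
apply_moves([
  [20,0,0,0,0,0],
  [40,-1,0,0,0,0],
  [40,-1,0,0,0,0],
  [30,-1,0,0,0,0],
  [9,0,-15,0,0,0],
  [0,0,-35,0,0,0],
  [0,0,-40,0,0,0],
  [0,0,-35,0,0,0],
  [0,0,-20,0,0,0],
  [0,0,-10,0,0,0],
  [0,0,0,0,0,0],
  [0,0,0,0,0,0],
], jaw=0.5)

```text
t: 26.62
tcp_pos: [0.6294, -0.1331, 0.1162]
orientation: [-180.0, 0.1, 172.0]
wrist_force: [-0.0, 0.9, 0.6]
opening: 0.0427
gripper_force: 0.0
```

Emit:
apply_moves([
  [0.9,7,0,0,0,0],
  [0.9,7,0,0,0,0],
  [0.9,7,0,0,0,0],
  [0.9,7,0,0,0,0],
  [0.9,7,0,0,0,0],
  [0.9,7,0,0,0,0],
  [0.9,7,0,0,0,0],
  [0.9,7,0,0,0,0],
  [0.9,6,0,0,0,0],
  [1,6,0,0,0,0],
  [0,0,0,0,0,0],
  [0,0,0,0,0,0],
])

```text
t: 28.12
tcp_pos: [0.6376, -0.0642, 0.1142]
orientation: [179.9, -0.1, 172.0]
wrist_force: [-0.2, 0.2, 0.1]
opening: 0.0427
gripper_force: 0.0
```

Emit:
apply_moves([
  [-1,-7,0,0,0,0],
  [-1,-7,0,0,0,0],
  [0,0,30,0,0,0],
  [0,0,50,0,0,0],
  [0,0,40,0,0,0],
  [-40,0,30,0,0,0],
  [-60,0,0,0,0,0],
  [-60,0,0,0,0,0],
  [-60,0,0,0,0,0],
  [-60,0,0,0,0,0],
  [0,0,0,0,0,0],
  [0,0,0,0,0,0],
])

```text
t: 29.62
tcp_pos: [0.3563, -0.0793, 0.2653]
orientation: [-180.0, 0.1, 171.9]
wrist_force: [0.3, -0.3, 0.7]
opening: 0.0429
gripper_force: 0.0
```

Emit:
apply_moves([
  [30,40,-25,0,0,0],
  [20,40,-25,0,0,0],
  [10,10,-10,0,0,0],
  [0,0,0,0,0,0],
  [0,0,0,0,0,0],
  [0,0,0,0,0,0],
])

```text
t: 30.38
tcp_pos: [0.4163, 0.0102, 0.2059]
orientation: [-180.0, 0.1, 171.9]
wrist_force: [-0.6, -0.3, -0.1]
opening: 0.0429
gripper_force: 0.0
```

Run:
```python
from h import *
import pickle
s=sensors.sense();w=imaging.snapshot("wrist");g=w["pixels"];print(s["tcp_pos"],s["orientation"])
a=imaging.snapshot("side");t=imaging.snapshot("top");pickle.dump((s,w,a,t),open("s3.pkl","wb"))
o,d=wray(w,s,256,192);print(o)
v=a["pixels"][130:230,200:320]
cv2.imwrite("pics/p4.png",np.hstack([g,cv2.resize(v,(288,240),interpolation=2)] if 0 else [g,np.vstack([cv2.resize(v,(288,240),interpolation=2),np.zeros((144,288,3),np.uint8)])]))
```

```text
[0.4162882  0.01018954 0.20589759] [-1.79982572e+02  1.03711544e-01  1.71899971e+02]
[0.33514764 0.02092061 0.33038015]
```

View pics/p4.png

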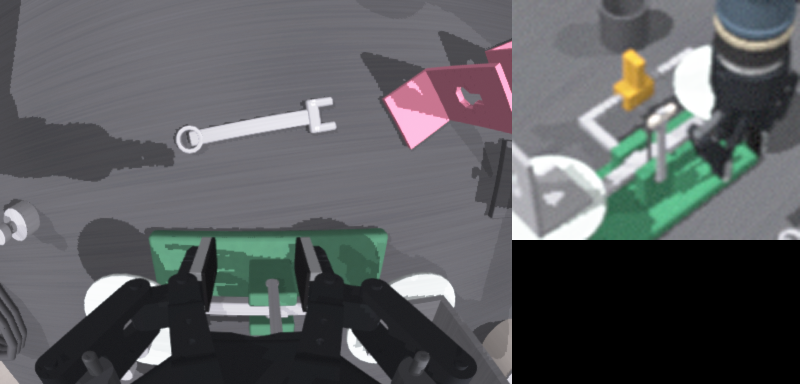

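The gripper body hides the needle from here, so I'll put the wrist camera above the needle and read it numerically; my 10 views are used up.

Emit:
apply_moves([
  [0,0,25,0,0,0],
  [10,0,25,0,0,0],
  [40,-3,0,0,0,0],
  [50,-4,0,0,0,0],
  [50,-3,0,0,0,0],
  [50,-3,0,0,0,0],
  [40,0,0,0,0,0],
  [4,0,-5,0,0,0],
  [0,0,0,0,0,0],
  [0,0,0,0,0,0],
  [0,0,0,0,0,0],
])

```text
t: 31.9
tcp_pos: [0.6592, -0.0018, 0.2514]
orientation: [180.0, 0.1, 172.0]
wrist_force: [-0.1, 0.3, 0.2]
opening: 0.0427
gripper_force: 0.0
```

```bash
cat >> h.py <<'E'
def wproj(w,st,P):
    M=np.array(w["mount"]);Rt=R.from_euler("xyz",st["orientation"],degrees=True).as_matrix()
    c=M[:3,:3].T@(Rt.T@(np.array(P)-st["tcp_pos"])-M[:3,3]);x,y,z=c[0],-c[1],-c[2]
    r=np.hypot(x,y);th=np.arctan2(r,z);return w["cx"]+w["fx"]*th*x/r,w["cy"]+w["fy"]*th*y/r
E
python3 - <<'E'
from h import *
import pickle
s=sensors.sense();w=imaging.snapshot("wrist");pickle.dump((s,w),open("s4.pkl","wb"));g=w["pixels"].mean(2)
print(s["tcp_pos"])
u,v=wproj(w,s,[.553,.0085,.188]);print(u,v)
u,v=int(u),int(v)
for r in range(v-26,v+20,2):print(r,' '.join("%3d"%x for x in g[r,u-46:u+46:2]))
E
```

```text
[ 0.65916896 -0.00183551  0.25141702]
249.18482517552147 57.57521264359016
31 102 103 104 105 106 108 108 110 111 111 110 111 110 110 111 111 112 110 111 113 100  73  71  70  71  71  78 112 114 114 114 113 113 112 110 109 108 106 100  78  74  73  73  72  73  73
33 114 115 115 115 116 116 117 116 117 117 116 116 116 115 115 115 115 114 115 117 113  73  71  70  71  71  79 115 116 116 116 116 115 109 105 106 106  93  73  72  73  73  73  72  73  73
35 116 116 116 117 116 116 116 116 117 117 116 116 116 115 115 114 115 115 116 117 114  75  71  71  71  71  78 115 116 116 114 115 113 110  74  73  73  72  73  72  74  74  72  73  72  72
37 116 117 117 116 116 115 116 116 117 117 117 115 115 115 115 116 116 117 116 109 106  91  90  74  71  72  79 114 115 114 114 114 112 109  74  72  72  73  73  72  73  73  73  72  72  73
39 117 116 117 116 116 116 116 117 117 117 117 116 116 115 115 116 114 114 114 100  97  99  98  76  73  72  80 111 112 112 107 107 107 105  75  74  73  72  74  72  73  72  72  71  71  71
41  83  84 114 113 105  93 115 115 115 115 114 105 101  98  99 100 100 102 102  99  98  99
[... 2575 characters left out ...]
200 199 200 199 199 199 199 198 198 198 197 196 196 196 196 196 178 175 174 172 173 176 191 195 195 195 195 195 195 193 175 172 173 173 173
71 197 198 197 197 197 197 197 198 198 197 198 198 198 198 198 199 198 199 198 198 199 199 200 199 199 199 199 199 192 178 177 177 177 178 197 198 198 198 198 197 198 197 178 176 176 177
73 198 198 199 200 199 200 201 201 201 202 202 203 203 204 204 204 205 205 206 205 205 206 205 206 207 206 206 206 206 205 198 188 183 183 183 184 202 205 205 205 204 205 203 202 187 183
75 205 205 206 206 206 206 204 204 204 202 202 201 200 199 199 198 198 197 197 197 197 196 197 196 197 197 197 196 197 197 197 186 180 177 177 177 184 190 200 200 200 199 199 200 195 181
```

Run:
```python
from h import *
import pickle
s,w=pickle.load(open("s4.pkl","rb"));G=w["pixels"]
for r in(33,41,43,45,49,53,55,57,61,67):print(r,[G[r,c].tolist() for c in(215,231,237,245,257,267,271)])
for z in(.075,.12,.183,.188,.193):
  for x in(-.015,-.01,0):
    q=np.array([.553,.0085])+x*np.array([.991,-.132]);print(z,x,np.round(wproj(w,s,[*q,z]),1),end=" ")
  print()
for p in((245.5,44),(225.5,49),(276.5,49),(249,59)):
  for z in(.188,):print(p,wonz(w,s,*p,z))
```

```text
33 [[117, 145, 89], [116, 143, 88], [114, 141, 88], [75, 72, 72], [115, 142, 88], [115, 142, 88], [105, 131, 81]]
41 [[115, 143, 87], [99, 123, 76], [102, 127, 78], [104, 97, 98], [93, 116, 71], [103, 128, 79], [103, 128, 79]]
43 [[81, 100, 62], [115, 143, 88], [115, 143, 89], [76, 71, 72], [104, 129, 80], [105, 131, 81], [115, 142, 88]]
45 [[77, 94, 58], [115, 142, 87], [115, 141, 88], [37, 35, 34], [104, 129, 80], [104, 129, 80], [104, 129, 79]]
49 [[76, 94, 59], [113, 139, 86], [112, 140, 86], [37, 34, 35], [116, 145, 90], [104, 129, 79], [102, 127, 78]]
53 [[76, 94, 58], [111, 137, 85], [112, 138, 85], [53, 59, 45], [115, 142, 88], [102, 128, 79], [103, 128, 79]]
55 [[75, 93, 58], [91, 112, 69], [85, 106, 66], [82, 99, 64], [106, 131, 80], [103, 128, 79], [97, 120, 74]]
57 [[76, 95, 59], [53, 66, 41], [52, 64, 40], [52, 64, 40], [75, 93, 58], [75, 93, 57], [72, 90, 55]]
61 [[75, 93, 57], [38, 48, 28], [39, 50, 30], [96, 91, 92], [140, 134, 134], [42, 51, 31], [45, 54, 34]]
67 [[203, 193, 194], [205, 195, 196], [205, 195, 197], [204, 195, 196], [182, 173, 174], [200, 190, 191], [203, 194, 195]]
0.075 -0.015 [251.3  57.4] 0.075 -0.01 [251.4  62.3] 0.075 0 [251.5  72.1] 
0.12 -0.015 [250.6  50.7] 0.12 -0.01 [250.7  56.4] 0.12 0 [250.8  67.8] 
0.183 -0.015 [249.1  36.1] 0.183 -0.01 [249.2  43.5] 0.183 0 [249.3  58.6] 
0.188 -0.015 [249.   34.5] 0.188 -0.01 [249.   42.1] 0.188 0 [249.2  57.6] 
0.193 -0.015 [248.8  32.9] 0.193 -0.01 [248.9  40.7] 0.193 0 [249.   56.5] 
(245.5, 44) [0.54396033 0.0074906  0.188     ]
(225.5, 49) [ 0.5451789  -0.00517683  0.188     ]
(276.5, 49) [0.54974867 0.02597168 0.188     ]
(249, 59) [0.55388972 0.00825828 0.188     ]
```

Run:
```python
from h import *
import pickle
s,w=pickle.load(open("s4.pkl","rb"));G=w["pixels"].astype(int)
for r in range(0,64):
  print("%3d"%r,''.join('.' if g>1.12*b else '#' if g<50 else 'o' if g<85 else 'x' if g<125 else 'w' if g<180 else 'W' for b,g,_ in G[r,205:295]))
```

```text
0 xxxxxxxxxxxxxxxwwwwwwwwwwwWWWWwwwwWWWWWWWWWWWWWWWWWWWWWWWWWWWWWWWWWWWWWwxxxxxxxxxxxxxxxxxx
  1 xxxxxxxxxxxxxxwWWWWWWWWWWWWWWWWwwWWWWWWWWWWWWWWWWWWWWWWWWWWWWWWWWWWWWWWwxxxxxxxxxxxxxxxxxx
  2 xxxxxxxxxxxxxxwWWWWWWWWWWWWWWWWWwWWWWWWWWWWWWWWWWWWWWWWWWWWWWWWWWWWWWWWwxxxxxxxxxxxxxxxxxx
  3 xxxxxxxxxxxxxxwWWWWWWWWWWWWWWWWwwWWWWWWWWWWWWWWWWWWWWWWWWWWWWWWWWWWWWWWwxxxxxxxxxxxxxxxxxx
  4 xxxxxxxxxxxxxxwWWWWWWWWWWWWWWWWWwWWWWWWWWWWWWWWWWWWWWWWWWWWWWWWWWWWWWWWwxxxxxxxxxxxxxxxxxx
  5 xxxxxxxxxxxxxxwWWWWWWWWWWWWWWWWWwWWWWWWWWWWWWWWWWWWWWWWWWWWWWWWWWWWWWWWwxxxxxxxxxxxxxxxxxx
  6 xxxxxxxxxxxxxxwWWWWWWWWWWWWWWWWWwwWWwwwwwwwwwwwwwwwWWWWWWWWWWWWWWWWWWWWwxxxxxxxxxxxxxxxxxx
  7 xxxxxxxxxxxxxxwWWWWWWWWWWWWWWWWWWwwxxxxxxxxxxxooooxWWWWWWWWWWWWWWWWWWWWwxxxxxxxxxxxxxxxxxx
  8 xxxxxxxxxxxxxxWWWWWWWWWWWWWWWWWWWWwxooooooooooooooxWWWWWWWWWWWWWWWWWWWWwxxxxxxxxxxxxxxxxxx
  9 xxxxxxxxxxxxxxWWWWWWWWWWWWWwwwwwwwxxxxxxxxxxxxxxxxxxxxxxxxxxxxxxxwwwwwwxxxxxxxxxxxxxxxxxxx
 10 xxxxxxxxxxxxxxxwwwxxxxxxxxxxxxxxxxxxxxxxxxxxxxxxxxxxxxxxxxxxxxxxxxxxxxxxxxxxxxxxxxxxxxxxxx
 11 xxxxxxxxxxxxxxxxxxxxxxxxxxxxxxxxxxxxxxxxxxxxxxxxxxxxx
[... 4277 characters left out ...]
...................................
 57 ..........................................#####o..........................................
 58 ..........................................######.o........................................
 59 ........................................oo#####oxwxxo.....................................
 60 ......................................ooxxo####owwwwwo....................................
 61 ......................................ooxxxooooowwwwwo....................................
 62 ......................................ooxxxxxwwwwwwwwo....................................
 63 .......................xxooooooooooooooxxxwwwwwwwwwwwxxxxxxxxxxxxxxxxxxxxxxxxxxxxxxxx.....
```

Run:
```python
from h import *
import pickle
s,w=pickle.load(open("s4.pkl","rb"))
ex=np.array([.991,-.132]);ey=np.array([.132,.991]);O=np.array([.553,.0085])
f=lambda u,v,z:np.round(1e3*np.array([(wonz(w,s,u,v,z)[:2]-O)@ex,(wonz(w,s,u,v,z)[:2]-O)@ey]),2)
print("tip",f(245,40,.188))
for z in(.183,.193):print(z,"plate",f(218.8,4,z),f(276.6,4,z),f(218.8,8,z),f(276.6,8,z))
h=cv2.cvtColor(w["pixels"],cv2.COLOR_BGR2HSV);m=((h[...,0]>12)&(h[...,0]<32)&(h[...,1]>110)&(h[...,2]>170)).astype(np.uint8)
n,l,st,c=cv2.connectedComponentsWithStats(m)
for i in range(1,n):
  if st[i,4]>60:print(st[i],c[i],f(*c[i],.135))
```

```text
tip [-11.45  -2.48]
0.183 plate [-38.06 -19.27] [-37.33  17.67] [-35.19 -19.26] [-34.47  17.63]
0.193 plate [-34.8  -18.09] [-34.11  16.94] [-32.08 -18.08] [-31.4  16.9]
[189 155  16  26 373] [196.7077748  167.52010724] [ 82.73 -46.36]
```

Run:
```python
from h import *
import pickle
s,w=pickle.load(open("s4.pkl","rb"))
h=cv2.cvtColor(w["pixels"],cv2.COLOR_BGR2HSV).astype(int)
for r in range(130,230,3):print("%3d"%r,''.join(('B' if v>170 else 'b') if 10<H<34 and S>90 else '#' if v<60 else '.' for H,S,v in h[r,110:260:2]))
t=pickle.load(open("s3.pkl","rb"))
for n,x in(("side",t[2]),("top",t[3])):
    h=cv2.cvtColor(x["pixels"],cv2.COLOR_BGR2HSV);m=((h[...,0]>15)&(h[...,0]<32)&(h[...,1]>130)&(h[...,2]>120)).astype(np.uint8)
    k,l,st,c=cv2.connectedComponentsWithStats(m)
    for i in range(1,k):
        if st[i,4]>30 and abs(c[i][0]-275)<70:print(n,st[i],c[i])
```

```text
130 ......................................................######...............
133 ......................................................#######..............
136 ......................................................######...............
139 ..........................###########.................######...............
142 ..........................############................#######..............
145 ...........................#################################...............
148 ..........................###################################..............
151 ..........................###.bbbbbbbbbbbbbbbbbbbb#....##..................
154 ...........................bbbbbbbbbbbbbbbbbbbbbbb.........................
157 ..........................bbbbbbbbbbbbbbBBBBBBBbbb.........................
160 .....................#....bbbbbbbbbbbbbbBBBBBBBbb............#.............
163 ...........................bbbbbbbbbbbbbBBBBBBBb...........................
166 ...........................bbbbbbbbbbbbbBBBBBBBb...........................
169 ...........................bbbbbbbbbbbbbBBBBBBBb........
[... 1028 characters left out ...]
...............................
211 ...........................................................................
214 ...........................................................................
217 ...........................................................................
220 ...........................................................................
223 ...........................................................................
226 .........#########.........................................................
229 ........#############......................................................
side [243 151  16  25 228] [250.49561404 163.42982456]
top [289 144  17  14 139] [297.42446043 152.00719424]
```

The needle tip lies about 1.8 mm toward the right of the plate's middle (x≈245 vs ≈248 px), so θ≈+0.016 and the right side is about 14 g heavy. Nudge the poise about 5 mm inward.

Emit:
apply_moves([
  [-11,-38,0,0,0,0],
  [-11,-39,0,0,0,0],
  [0,0,-20,0,0,0],
  [0,0,-40,0,0,0],
  [0,0,-40,0,0,0],
  [0,0,-25,0,0,0],
  [0,0,-10,0,0,0],
  [0,0,0,0,0,0],
  [0,0,0,0,0,0],
])

```text
t: 33.08
tcp_pos: [0.6389, -0.0791, 0.1169]
orientation: [-180.0, 0.2, 172.0]
wrist_force: [-0.5, -0.2, 0.1]
opening: 0.0427
gripper_force: 0.0
```

Emit:
apply_moves([
  [0,5,0,0,0,0],
  [0,5,0,0,0,0],
  [0,4,0,0,0,0],
  [0,3,0,0,0,0],
  [0,3,0,0,0,0],
  [0,0,0,0,0,0],
  [0,0,0,0,0,0],
])

```text
t: 33.95
tcp_pos: [0.6378, -0.0588, 0.1147]
orientation: [180.0, -0.0, 172.0]
wrist_force: [1.0, 0.9, 0.4]
opening: 0.0425
gripper_force: 0.0
```

Emit:
apply_moves([
  [-1,-7,0,0,0,0],
  [-1,-7,0,0,0,0],
  [0,0,25,0,0,0],
  [0,0,40,0,0,0],
  [0,0,40,0,0,0],
  [10,36,30,0,0,0],
  [12,36,0,0,0,0],
  [0,0,0,0,0,0],
  [0,0,0,0,0,0],
  [0,0,0,0,0,0],
  [0,0,0,0,0,0],
  [0,0,0,0,0,0],
])

```text
t: 35.45
tcp_pos: [0.6577, -0.0015, 0.2497]
orientation: [-180.0, -0.0, 171.9]
wrist_force: [1.0, 0.5, -0.4]
opening: 0.0425
gripper_force: 0.0
```

Emit:
apply_moves([
  [0,0,0,0,0,0],
  [0,0,0,0,0,0],
  [0,0,0,0,0,0],
  [0,0,0,0,0,0],
  [0,0,0,0,0,0],
  [0,0,0,0,0,0],
  [0,0,0,0,0,0],
])

```text
t: 36.33
tcp_pos: [0.6578, -0.0009, 0.2498]
orientation: [-180.0, -0.0, 172.0]
wrist_force: [0.3, -0.0, -0.2]
opening: 0.0423
gripper_force: 0.0
```

Run:
```python
from h import *
import pickle
s=sensors.sense();w=imaging.snapshot("wrist");pickle.dump((s,w),open("s5.pkl","wb"));G=w["pixels"].astype(int);print(s["tcp_pos"],s["t"])
for r in range(0,66,2):
  print("%3d"%r,''.join('.' if g>1.12*b else '#' if g<50 else 'o' if g<85 else 'x' if g<125 else 'w' if g<180 else 'W' for b,g,_ in G[r,205:295]))
```

```text
[ 0.65784448 -0.00087141  0.24980095] 36.325
  0 xxxxxxxxxxxxxxxxxxxxxxxxxxxxxxxxwWWWWWWWWWWWWWWWWwxxxxxxxxxxxxxxxxxxxxxxxxxxxxxxxxxxxxxxxx
  2 xxxxxxxxxxxxxwwwWWWWWWWWWWWWWwwwWWWWWWWWWWWWWWWWWWWWWWWWWWWWWWWWWWWWWWwxxxxxxxxxxxxxxxxxxx
  4 xxxxxxxxxxxxwWWWWWWWWWWWWWWWWWwwWWWWWWWWWWWWWWWWWWWWWWWWWWWWWWWWWWWWWWwxxxxxxxxxxxxxxxxxxx
  6 xxxxxxxxxxxxwWWWWWWWWWWWWWWWWWwwWWWWWWWWWWWWWWWWWWWWWWWWWWWWWWWWWWWWWWwxxxxxxxxxxxxxxxxxxx
  8 xxxxxxxxxxxxxWWWWWWWWWWWWWWWWWWWWwwwwwwwwwwwwwwwwwWWWWWWWWWWWWWWWWWWWWwxxxxxxxxxxxxxxxxxxx
 10 xxxxxxxxxxxxwWWWWWWWWWWWWWWWWWWWWxoooooooooooooooxWWWWWWwWWWWWWWWWWWWWxxxxxxxxxxxxxxxxxxxx
 12 xxxxxxxxxxxxxxxxxxxxxxxxxxxxxxxxxoooooooooooooooooxxxxxxxxxxxxxxxxxxxxxxxxxxxxxxxxxxxxxxxx
 14 xxxxxxxxxxxxxxxxxxxxxxxxxxxxxxxxxxooooooooooooooooxxxxxxxxxxxxxxxxxxxxxxxxxxxxxxxxxxxxxxxx
 16 xxxxxxxxxxxxxxxxxxxxxxxxxxxxxxxxxxooooooooooooooooxxxxxxxxxxxxxxxxxxxxxxxxxxxxxxxxxxxxxxxx
 18 xxxxxxxxxxxxxxxxxxxxxxxxxxxxxxxxxxooooooooooooooooxxxxxxxxxxxxxxxxxxxxxxxxxxxxxxxxxxxxxxxx
 20 xxxxxxxxxxxxxxxxxxxxxxxxxxxxxxxxxxxoooooooooooooooxxxxxxxxxxxxxxxxxxxxxxxxxxxxxxxxxxxxxxxx
 22 xxxxxx
[... 1379 characters left out ...]
...................................
 52 .......................................######o............................................
 54 .......................................o#####o............................................
 56 ........................................######............................................
 58 ........................................o#####o...........................................
 60 .........................................######oooo.......................................
 62 ......................................oxxo####oxwwwwx.....................................
 64 .....................................ooxxwwwwwwwwwwwxo.oo.o..oooo..o......................
```

```bash
cat > n.py <<'E'
from h import *
import pickle,sys
ex=np.array([.991,-.132]);ey=np.array([.132,.991]);O=np.array([.553,.0085])
def meas(fn):
    s,w=pickle.load(open(fn,"rb"));G=w["pixels"].astype(float)
    f=lambda u,v,z:1e3*((wonz(w,s,u,v,z)[:2]-O)@ey)
    gr=G.mean(2);out=[]
    for r in range(2,9):   # plate edges, half-level crossing
        x=np.nonzero(gr[r,200:300]>150)[0]+200
        if len(x)>45:
            a,b=x[0],x[-1];l=a-(gr[r,a]-150)/(gr[r,a]-gr[r,a-1]);h=b+(gr[r,b]-150)/(gr[r,b]-gr[r,b+1])
            out.append(((f(l,r,.188)+f(h,r,.188))/2,f(h,r,.188)-f(l,r,.188)))
    pm=np.mean(out,0)
    sat=G[...,1]-G[...,0]  # green excess
    tips=[]
    for r in range(37,62):
        x=np.nonzero(gr[r,225:265]<45)[0]+225
        if len(x)>3:tips.append((r,(x.min()+x.max())/2))
    r0=tips[0][0]
    cap=[np.nonzero(sat[r,230:265]<5)[0]+230 for r in range(r0-3,r0)]
    cc=[(x.min()+x[x-x.min()<12].max())/2 for x in cap]
    ty=np.mean([f(c,r,.188) for c,r in zip(cc,range(r0-3,r0))])
    # shaft line through dark part, vertical needle check
    return pm,r0,np.mean(cc),ty,(ty-pm[0])/113
for x in sys.argv[1:]:print(x,meas(x))
E
python3 n.py s4.pkl s5.pkl
```

```text
s4.pkl (array([-0.8422438 , 35.74185477]), 44, np.float64(244.5), np.float64(-2.7991614104191656), np.float64(-0.01731785497146067))
s5.pkl (array([-0.88010486, 35.48094882]), 46, np.float64(244.5), np.float64(-1.9904827149954063), np.float64(-0.009826352721392307))
```

Now θ≈+0.010. One more nudge of about 3 mm to centre it.

Emit:
apply_moves([
  [-10,-36,0,0,0,0],
  [-10,-37,0,0,0,0],
  [0,0,-20,0,0,0],
  [0,0,-40,0,0,0],
  [0,0,-40,0,0,0],
  [0,0,-25,0,0,0],
  [0,0,-9,0,0,0],
  [0,0,0,0,0,0],
  [0,0,0,0,0,0],
])

```text
t: 37.5
tcp_pos: [0.639, -0.0741, 0.1178]
orientation: [-180.0, 0.2, 172.0]
wrist_force: [0.1, 0.1, 0.6]
opening: 0.0428
gripper_force: 0.0
```

Emit:
apply_moves([
  [0,5,0,0,0,0],
  [0,5,0,0,0,0],
  [0,4,0,0,0,0],
  [0,2.5,0,0,0,0],
  [0,2,0,0,0,0],
  [0,0,0,0,0,0],
  [0,0,0,0,0,0],
])

```text
t: 38.38
tcp_pos: [0.6378, -0.0553, 0.1157]
orientation: [180.0, -0.0, 172.0]
wrist_force: [0.4, -0.4, 0.9]
opening: 0.0431
gripper_force: 0.3
```

Emit:
apply_moves([
  [-1,-7,0,0,0,0],
  [-1,-7,0,0,0,0],
  [0,0,25,0,0,0],
  [0,0,40,0,0,0],
  [0,0,40,0,0,0],
  [10,35,30,0,0,0],
  [12,34,0,0,0,0],
  [0,0,0,0,0,0],
  [0,0,0,0,0,0],
  [0,0,0,0,0,0],
  [0,0,0,0,0,0],
  [0,0,0,0,0,0],
])

```text
t: 39.88
tcp_pos: [0.6577, -0.001, 0.2508]
orientation: [-180.0, -0.0, 171.9]
wrist_force: [-0.1, 0.4, 0.1]
opening: 0.0426
gripper_force: 0.0
```

Emit:
apply_moves([
  [0,0,0,0,0,0],
  [0,0,0,0,0,0],
  [0,0,0,0,0,0],
  [0,0,0,0,0,0],
  [0,0,0,0,0,0],
  [0,0,0,0,0,0],
  [0,0,0,0,0,0],
  [0,0,0,0,0,0],
])

```text
t: 40.88
tcp_pos: [0.6579, -0.0004, 0.2508]
orientation: [180.0, 0.0, 172.0]
wrist_force: [-1.0, -1.1, 0.6]
opening: 0.0426
gripper_force: 0.0
```

```bash
python3 - <<'E'
from h import *
import pickle
for n in("s6.pkl","s7.pkl"):
    s=sensors.sense();w=imaging.snapshot("wrist");pickle.dump((s,w),open(n,"wb"))
print(s["tcp_pos"],s["t"],s["wrist_force"])
E
python3 n.py s6.pkl s7.pkl
```

```text
[ 6.57861816e-01 -3.52939984e-04  2.50821693e-01] 40.925 [0.27358657 0.53114964 0.488273  ]
s6.pkl (array([-0.98257315, 35.61052134]), 47, np.float64(245.0), np.float64(-1.206346128421391), np.float64(-0.0019802918115912386))
s7.pkl (array([-0.98449291, 35.60832734]), 47, np.float64(244.66666666666666), np.float64(-1.4136638637780823), np.float64(-0.0037979730212488187))
```

The needle is within about 0.004 rad of level and the hand is clear, so I'm handing in.

```bash
python3 -c "
from h import *
print(workorder.hand_in())"
```

```text
the job is handed in; nothing more can be done
None
```

The job is handed in; no verdict came back. The bracket stands on the left pan, the 300 g weight is on the right pan, and the last needle reading put the beam within about 0.004 rad of level with the hand clear.

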